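# Hang the rinsed beaker to dry and show the dry one to the inspection camera

## Robot

A 7-joint arm with a two-finger parallel gripper is mounted at the origin on a cart in front of the work surface, level with it; the furniture and walls round the work are solid. World frame = base frame: x ahead of the robot, y to its left, z up, the work surface at z = 0. Lengths are in mm, angles in rad, forces in N, time in s.
With the tool pointing down it reaches from about 400 to 875 mm from the base axis. Payload 4.4 kg.
Tool frame: the origin (TCP) lies between the finger pads; the fingertips stand 22 mm ahead of it and the grasp point (between the pads) lies 3 mm ahead of it; z points along the fingers, y is the line along which they close (so a half turn about z gives the same grasp; the last joint's range is limited). The gripper opens to 85 mm and grips with 20 to 120 N. Pads are 22 mm wide; open, the fingers measure 114 mm over their backs; the gripper's body (76 mm by 85 mm) begins 54 mm behind the grasp point. The pads swing forward as they close: fully open they stand 13 mm farther back than shut.
Start: joints at [-1.228, 0.628, 0.038, 1.517, -0.027, 0.996, -0.02], TCP at [258.36, 596.463, 253.313] pointing down, gripper open.
Joint ranges: [-3.06, 3.06], [-0.37, 2.12], [-1.25, 1.32], [0.18, 2.47], [-1.1, 4.24], [0.23, 1.98], [-2.94, 2.94]. Speed limits (rad/s): [2.57, 2.57, 3.14, 3.14, 3.14, 3.14, 3.14].

## Interface

Orientations are given as [roll, pitch, yaw] about the fixed x, y, z axes, in that order (R = Rz(yaw) Ry(pitch) Rx(roll)).
In Python, from cell import ctrl gives the robot as it stands.
- The arm moves only by the tool step_arm, never from a script. Its argument "plan" is a list of rows, each an object of numbers: "dx", "dy", "dz": the shift along the tool's x, y, z scaled (see below); "ax", "ay", "az": the turn, a rotation vector about the tool's x, y, z scaled (see below); "gripper": the opening, from 0 (shut) to 1 (fully open). A call has 1 to 20 rows; each row shifts and turns the commanded pose from where the row before left it, along the tool's axes as they then stand; what a row does not reach is not made up. The controller multiplies each number of a shift by 0.3 m and each number of a turn by 90 degrees. A row lasts 1/8 s, in which the tool goes at most 62.5 mm and 10.7 degrees, less where a joint would pass 70% of its speed; a pose out of reach is approached as far as the arm can. A call with a number of a shift or a turn outside -1 to 1 is refused whole. A call with a gripper value outside its range is refused whole. The fingers move at their own pace and stop on an object; the grip force is fixed at half the most. Time passes only in rows, so rows that do not move let the fingers close. It gives the time, the measured TCP pose, the force, the opening and the grip force at its end, in the units of the state.
- ctrl.read_state(): the state, without advancing time (a new reading comes with each control period).
- ctrl.get_image(name): name is "scene" or "side" or "wrist"; returns a dict with "color" (400x640x3 uint8, red, green, blue), "range_z" (400x640 float32, mm along the optical axis (not along the pixel's ray), 0 where there is no reading), "fx", "fy", "cx", "cy" (pixels), "k1" (the pictures are not rectified: a ray, as slopes to the right and down, at radius r is drawn at 1 + k1 r^2 times it, then the intrinsics apply), "T" (4x4, takes a point from camera to world coordinates); the wrist camera has in their place "T_tool_cam" (4x4, takes a point from camera to tool coordinates, whose origin is the TCP and whose axes are the flange's). Camera axes: x right, y down, z forward; pixel columns grow to the right and rows downward; lengths in mm; the calibration is good to about 2 mm. A picture is of the moment at which its call begins: read the wrist's pose just before it.
- ctrl.finish_job(): hands the job in; it is judged then, once.
The state is a dict: "clock": time; "qpos": joint angles; "qd": joint speeds; "tau": joint torques, N m; "eef_pos": TCP position; "tool_rot": TCP orientation; "force": force on the tool from outside, world axes, zero at the start; "torque": the same for the moment, N m; "width": finger opening in mm; "gripper_force": force on a finger pad.
Only numpy, scipy, OpenCV 4.12 (cv2) and the standard library are available. Lean on these libraries where they do the work, as an engineer would, in place of code of your own. Each camera call takes 0.05 s, during which the arm holds its last target. There are 200 camera calls.

## Task

Take the freshly rinsed steel beaker from the sloping wire rest and set it upside down over one of the two free pegs at the front of the drying rack, lowering it until its rim stands on the wire deck rather than dropping it. Then lift the dry beaker of the same size (the tall narrow one of the two already on the rack) off its peg and hold its open mouth up to the inspection camera: centred on the lens, square to it and about 85 mm away. Finish there, still holding it steady in the air; leave the squat beaker on its peg, and do not disturb the camera, the bottles or the timer.

Things in the scene. Friction and masses are not known exactly. Their poses are not given: they have to be found in the camera images.
- rinsed_beaker: the rinsed beaker: straight round stainless-steel beaker, 40 mm outside diameter, 35 mm bore, 80 mm tall, bottom 3 mm thick, about 80 g (varies). Origin: centre of the outside of its bottom; z axis runs along the beaker from bottom to open mouth. At the start it lies in the wire rest, mouth towards the robot and 32 degrees below level, its bottom end high and away from the robot
- rinsed_beaker_rim (a point): centre of the rinsed beaker's open mouth, in the plane of its rim, 80 mm from the origin along its z axis
- dry_beaker: the dry beaker to be shown: the same make and size as the rinsed one (40 mm outside, 35 mm bore, 80 mm tall). Origin: centre of the outside of its bottom; z axis from bottom to open mouth. At the start it hangs upside down on one of the two rear pegs of the rack, bottom 104 mm above the bench
- dry_beaker_rim (a point): centre of the dry beaker's open mouth, in the plane of its rim, 80 mm from the origin along its z axis
- squat_beaker: the other beaker on the rack, to be left alone: same steel, 52 mm outside diameter, 68 mm tall, upside down on the other rear peg; origin at the centre of the outside of its bottom (92 mm above the bench)
- rack: drying rack, fixed: white drip tray 176 x 196 mm (its x, y), deck of steel wires, top 24 mm above the bench, and 4 upright pegs, 14 mm thick, round tips 59.5 mm above the deck, 42 mm before and behind the middle, 50 mm to each side. Origin: centre of underside, z up, +x to the rear. Front pegs free, rear ones taken. A beaker upside down over a peg stands with its rim on the deck
- peg_left (a point): foot of the free front left peg: on the peg's axis at the height of the wire deck's top (24 mm above the bench)
- peg_right (a point): foot of the free front right peg: on the peg's axis at the height of the wire deck's top (24 mm above the bench)
- rest: sloping wire rest, fixed: white drip tray 150 x 90 x 12 mm (its x, y, z) under two 6 mm steel rods 26 mm apart that slope 32 degrees down to the front (-x) and turn up at the low end to stop the rim; rods are 32 mm wide overall, so the beaker's sides are free. Origin: centre of underside, z up. The beaker's middle is 66 mm above it
- lens (a point): centre of the lens front of the inspection camera, about 0.115 m above the bench; z axis = viewing direction, out of the lens, up and towards the robot, 22 to 38 degrees off vertical. The lens sits in a ring light of 66 mm diameter on a black camera body in a tilting bracket at the back of the bench; its tilt is clamped stiff
- wash_bottle: squeeze bottle with a bent spout, 66 x 90 x 213 mm, a bystander; origin at the centre of its underside
- amber_bottle: brown reagent bottle with a white cap, 54 mm across, 102 mm tall, a bystander; origin at the centre of its underside
- bench_timer: wedge-shaped countdown timer, 41 x 62 x 65 mm, a bystander; origin at the centre of its underside
Mind the look-alikes: they are no part of the job. Leave any pink, red or yellow look-alike of the dry_beaker alone.

How it is judged (in metres and radians):
On the way:
1. the rinsed beaker stands upside down over a free front peg, rim on the deck, and has been let go ((horizontal distance between rinsed_beaker_rim and peg_left below 0.014 m or horizontal distance between rinsed_beaker_rim and peg_right below 0.014 m) and height (world z) of rinsed_beaker_rim below 0.029 m and angle between rinsed_beaker's own z axis and vertical above 3.02 rad and contact force between the fingers and rinsed_beaker below 0.1 N and linear speed of rinsed_beaker below 0.02 m/s), for 0.2 s.
At the end, for the whole second after the job is handed in: rinsed beaker upside down over a front peg (14 mm, upright to 7 deg), rim on the deck, untouched; dry beaker held still in the fingers, mouth to the lens at 60-110 mm, within 13 mm of its axis each way and 9 deg of square; squat beaker and camera not moved ((horizontal distance between rinsed_beaker_rim and peg_left below 0.014 m or horizontal distance between rinsed_beaker_rim and peg_right below 0.014 m) and height (world z) of rinsed_beaker_rim below 0.029 m and angle between rinsed_beaker's own z axis and vertical above 3.02 rad and contact force between each of the arm, the fingers and rinsed_beaker below 0.1 N and x of dry_beaker_rim in the frame of lens between -0.013 and 0.013 m and y of dry_beaker_rim in the frame of lens between -0.013 and 0.013 m and z of dry_beaker_rim in the frame of lens between 0.06 and 0.11 m and z of dry_beaker in the frame of lens above 0.13 m and angle between the z axis of dry_beaker and the z axis of lens, either way round below 0.16 rad and contact force between the fingers and dry_beaker above 1 N and height (world z) of dry_beaker_rim above 0.14 m and linear speed of dry_beaker below 0.02 m/s and angular speed of dry_beaker below 0.2 rad/s and distance of squat_beaker from where it was at the start of the episode below 0.02 m and distance of lens from where it was at the start of the episode below 0.005 m); the arm keeps its last pose, push and grip.
It fails at once if a beaker is dropped ((contact force between the fingers and rinsed_beaker below 0.02 N and linear speed of rinsed_beaker above 0.5 m/s) or (contact force between the fingers and dry_beaker below 0.02 N and linear speed of dry_beaker above 0.5 m/s)).
It fails at once if the squat beaker, the bottles or the timer are disturbed (distance of any of squat_beaker, wash_bottle, amber_bottle, bench_timer from where it was at the start of the episode above 0.03 m).
It fails at once if the camera is knocked out of its setting (distance of lens from where it was at the start of the episode above 0.008 m).
It also fails if it takes over 54 s, if anything falls off the work surface, if the arm or the gripper's body presses on something with over 40 N, if the wrist force passes 120 N, or if a joint passes its speed limit or range.

## Working session

There is one attempt and no reset: what is moved stays moved. The work goes in short steps, Python scripts to look and compute and a tool call to move; the robot and the scene stay as the last step left them, time stands still between calls to the robot, and variables do not carry over. Pictures are saved under pics/ and viewed, at most 10 in all, crops included, and the job is handed in when it is done.

Besides the shell and the picture viewer there is one more tool, called after ">>>" as a command line: name --argument value ..., lists and objects as JSON in quotes. step_arm: Moves the arm, as the interface text tells. Shifts and turns lie within -1 to 1; 1 stands for 0.3 m of shift or 90 degrees of turn. Its arguments: {"type":"object","properties":{"plan":{"type":"array"}},"required":["plan"]}

```bash
mkdir -p pics; ls; cat > h.py <<'E'
import numpy as np, cv2
from cell import ctrl
from scipy.spatial.transform import Rotation as R
def pts(im):
    h,w=im["range_z"].shape; u,v=np.meshgrid(np.arange(w),np.arange(h))
    x=(u-im["cx"])/im["fx"]; y=(v-im["cy"])/im["fy"]
    a,b=x.copy(),y.copy()
    for _ in range(6):
        s=1+im["k1"]*(a*a+b*b); a,b=x/s,y/s
    z=im["range_z"]; P=np.stack([a*z,b*z,z],-1)
    if "T" in im: T=np.array(im["T"])
    else:
        s=im["state"]; T=np.eye(4); T[:3,:3]=R.from_euler("xyz",s["tool_rot"]).as_matrix(); T[:3,3]=s["eef_pos"]
        T=T@np.array(im["T_tool_cam"])
    W=P@T[:3,:3].T+T[:3,3]; W[z<=0]=np.nan
    return W
def grab(n):
    s=ctrl.read_state(); im=ctrl.get_image(n); im["state"]=s; return im
def save(n,c): cv2.imwrite("pics/"+n+".png",cv2.cvtColor(c,cv2.COLOR_RGB2BGR))
E
python3 - <<'E'
from h import *
import pickle
d={n:grab(n) for n in("scene","side","wrist")}
pickle.dump(d,open("d0.pkl","wb"))
for n in("scene","side"): save(n,d[n]["color"]); print(n,d[n]["T"],d[n]["fx"])
print(d["wrist"]["T_tool_cam"]); print(ctrl.read_state())
E
```

```text
pics
scene [[ 7.01312271e-01 -3.57648081e-01  6.16643291e-01 -6.92149670e+01]
 [-7.12566275e-01 -3.27132121e-01  6.20672118e-01 -6.50743991e+02]
 [-2.02583647e-02 -8.74684186e-01 -4.84269732e-01  5.83679340e+02]
 [ 0.00000000e+00  0.00000000e+00  0.00000000e+00  1.00000000e+00]] 484.95331267890947
side [[ 8.24130411e-01 -3.63819916e-01  4.34101525e-01  2.01030181e+02]
 [-5.66381227e-01 -5.23096656e-01  6.36853354e-01 -5.43826777e+02]
 [-4.62287787e-03 -7.70717170e-01 -6.37160633e-01  6.62586308e+02]
 [ 0.00000000e+00  0.00000000e+00  0.00000000e+00  1.00000000e+00]] 394.4772915928261
[[-1.07037694e-03 -9.51455502e-01 -3.07784473e-01  7.92501721e+01]
 [ 9.99999409e-01 -9.60495272e-04 -5.08498015e-04  3.41075359e-01]
 [ 1.88187704e-04 -3.07784835e-01  9.51455968e-01 -1.21634533e+02]
 [ 0.00000000e+00  0.00000000e+00  0.00000000e+00  1.00000000e+00]]
{'clock': 0.15, 'qpos': array([-1.22778967,  0.62916326,  0.03846006,  1.51813636, -0.02702894,
        0.99627348, -0.01996158]), 'qd': array([ 0.000539  , -0.00345561, -0.00071816, -0.00367428, -0.0004434 ,
       -0.00160686,  0.00129053]), 'tau': array([ 2.34672443e-03, -5.63806701e+01,  1.22804102e+00, -1.93653595e+01,
        1.11677701e-02,  7.35114212e-03, -2.84456064e-06]), 'eef_pos': array([258.17978871, 596.0508075 , 252.58194404]), 'tool_rot': array([-3.14012998e+00, -9.09294593e-06,  2.73279927e+00]), 'force': array([ 0.25114863,  0.32956408, -0.14090803]), 'torque': array([ 0.02826618, -0.025277  , -0.01286583]), 'gripper_force': 0.0, 'width': 85.3590865268461}
```

View pics/scene.png

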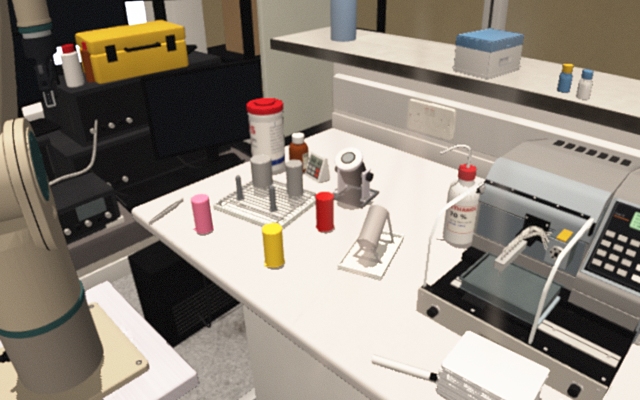

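View pics/side.png

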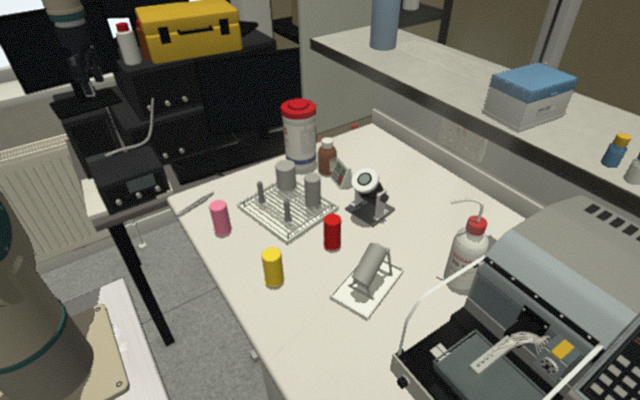

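The scene view shows the rack at about (265,205). The squat beaker is at (261,172), rear left, and the tall grey one at (294,178), rear right. The free pegs are at (239,188) and (272,198). The rinsed beaker lies on its rest at (374,232), and the camera lens is at (349,157). The look-alikes are pink (202,214), yellow (273,246) and red (325,212). The dry beaker should be the grey steel one on the rear right peg, since it is the taller and narrower of the two on the rack. I'll confirm that in a crop.

```bash
python3 - <<'E'
from h import *
import pickle
d=pickle.load(open("d0.pkl","rb"))
c=np.vstack([cv2.resize(d["scene"]["color"][130:280,190:430],(800,500),interpolation=2)])
save("crop1",c)
B={"scene":dict(squat=(250,156,273,192),dry=(286,160,303,197),peg_l=(235,176,243,200),peg_r=(268,186,277,212),rins=(357,200,393,262),lens=(330,145,372,205)),
   "side":dict(squat=(275,160,298,192),dry=(304,172,322,208),peg_l=(257,180,266,204),peg_r=(282,198,292,224),rins=(348,240,395,300),lens=(348,165,388,222))}
for n in B:
    W=pts(d[n])
    for k,(a,b,e,f) in B[n].items():
        P=W[b:f,a:e].reshape(-1,3); P=P[np.isfinite(P[:,2])]
        Q=P[P[:,2]>40]; q=lambda p: np.nanpercentile(Q,p,axis=0).round(0)
        print(n,k,len(P),len(Q),q(5),q(50),q(95))
    for k in("squat","dry"):
        a,b,e,f=B[n][k]; P=W[b-4:f,a-3:e+3].reshape(-1,3)
        zt=104 if k=="dry" else 92
        t=P[abs(P[:,2]-zt)<5]; print(k,"top",len(t),np.median(t,0),t.min(0),t.max(0))
E
```

```text
scene squat 824 528 [522.  98.  43.] [574. 192.  74.] [600. 219.  92.]
scene dry 629 490 [586.  92.  44.] [595. 100.  78.] [616. 119. 104.]
scene peg_l 192 94 [498. 185.  43.] [501. 188.  62.] [509. 193.  79.]
scene peg_r 233 107 [515.  88.  42.] [519.  91.  62.] [526.  98.  80.]
scene rins 2220 839 [ 530. -182.   49.] [ 562. -164.   74.] [ 601. -143.   97.]
scene lens 2506 1109 [668. -21.  46.] [700.   9.  87.] [727.  54. 125.]
squat top 168 [583.92666705 203.48009611  91.4434463 ] [562.060063   182.49434351  87.22938985] [608.15392183 232.37932075  93.79241475]
dry top 119 [602.89459254 107.73686821 103.08452813] [586.53063793  89.35691545  99.21981726] [624.85296686 130.17978466 105.48832767]
side squat 734 488 [561. 182.  44.] [578. 192.  79.] [603. 223.  92.]
side dry 645 446 [586.  90.  45.] [598.  98.  83.] [618. 119. 104.]
side peg_l 215 83 [497. 184.  42.] [501. 187.  63.] [508. 193.  81.]
side peg_r 258 89 [516.  87.  43.] [520.  90.  62.] [527.  97.  81.]
side rins 2809 907 [ 530. -183.   52.] [ 563. -165.   75.] [ 615. -143.   97.]
side lens 2273 965 [672. -16.  47.] [702.   6. 103.] [734.  48. 125.]
squat top 194 [583.94357527 205.11351247  91.03939885] [559.4058116  181.40988394  87.10517919] [610.11266816 231.95819752  94.68544102]
dry top 136 [604.0631105  107.97980273 102.9312332 ] [585.61475723  90.39842024  99.32018318] [623.43836175 127.8383119  105.44402325]
```

View pics/crop1.png

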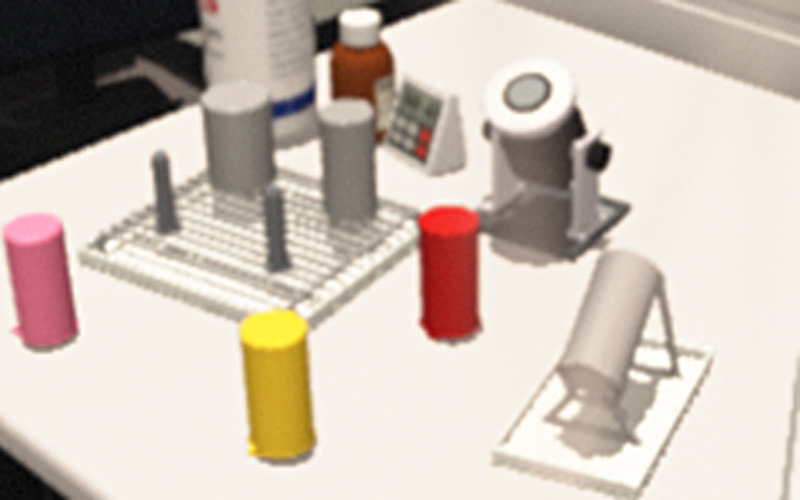

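The crop confirms it. The dry beaker is the grey steel one at crop (348,160), on the rear right peg, tall and narrow. The squat one at (238,140) is wider and shorter. The pink, yellow and red cups are coloured and stand on the bench, so they are not part of the job. Next I'll do the fits.

```bash
python3 - <<'E'
from h import *
import pickle
from scipy.optimize import least_squares as LS
d=pickle.load(open("d0.pkl","rb"))
W={n:pts(d[n]) for n in("scene","side")}
A=np.vstack([W[n].reshape(-1,3) for n in W]); C=np.vstack([d[n]["color"].reshape(-1,3) for n in W]).astype(int)
ok=np.isfinite(A[:,2]); A=A[ok];C=C[ok]
def near(c,r,z0,z1): return A[(np.hypot(A[:,0]-c[0],A[:,1]-c[1])<r)&(A[:,2]>z0)&(A[:,2]<z1)]
def vert(c,r,rad,z0,z1):
    P=near(c,r,z0,z1)
    s=LS(lambda p:np.hypot(P[:,0]-p[0],P[:,1]-p[1])-rad,c,loss="soft_l1",f_scale=1.5); return s.x.round(1),len(P),np.sqrt(s.fun@s.fun/len(P)).round(1)
for k,a in dict(pegl=((503,190),16,7,40,78),pegr=((522,93),16,7,40,78),dry=((604,108),30,20,40,98),squat=((584,205),35,26,40,86)).items(): print(k,vert(*a))
# rinsed
P=near((562,-164),70,40,110); 
m=P.mean(0)
def ax(p): return np.array([-np.cos(p[3])*np.cos(p[2]),-np.cos(p[3])*np.sin(p[2]),-np.sin(p[3])])
def f(p):
    v=P-np.array([565,p[0],p[1]]); a=ax(p); return np.linalg.norm(v-np.outer(v@a,a),axis=1)-20
for q in range(3):
    s=LS(f,[-164,64,0.2,np.radians(32)],loss="soft_l1",f_scale=1.5); P=P[abs(s.fun)<6]
p=s.x;a=ax(p);t=(P-np.array([565,p[0],p[1]]))@a
print("rinsed",p,a,"n",len(P),"t",np.percentile(t,[0.3,2,50,98,99.7]))
for tt in np.percentile(t,[0.3,99.7]): print((np.array([565,p[0],p[1]])+tt*a).round(1))
# lens: white-ish ring
m=(np.hypot(A[:,0]-695,A[:,1]-9)<60)&(A[:,2]>85)
Q=A[m&(C.min(1)>150)]
for i in range(4):
    c=Q.mean(0);n=np.linalg.svd(Q-c,full_matrices=False)[2][2];n*=np.sign(n[2]);r=(Q-c)@n;Q=Q[abs(r)<max(3,6-i)]
e1=np.cross([0,1,0],n);e1/=np.linalg.norm(e1);e2=np.cross(n,e1)
uv=np.c_[(Q-c)@e1,(Q-c)@e2]
hull=cv2.convexHull(uv.astype(np.float32));(cc,rr)=cv2.minEnclosingCircle(hull)
print("lens ring",len(Q),c,n,"tilt",np.degrees(np.arccos(n[2])),"circ centre",c+cc[0]*e1+cc[1]*e2,rr,"res",r.std())
for nm,mm in dict(red=(C[:,0]>150)&(C[:,1]<60)&(C[:,2]<70),yel=(C[:,0]>180)&(C[:,1]>140)&(C[:,2]<70),pink=(C[:,0]>180)&(C[:,1]<130)&(C[:,2]>110)).items():
    P=A[mm&(A[:,2]>5)&(A[:,2]<95)&(A[:,0]<640)]; print(nm,np.median(P,0).round(),np.percentile(P[:,2],99).round())
# shelf etc
for n,px in dict(scene=(300,42),side=(330,45)).items(): print("shelf",W[n][px[1],px[0]])
E
```

```text
pegl (array([504.4, 192.4]), 156, np.float64(1.3))
pegr (array([522.9,  95.3]), 172, np.float64(1.3))
dry (array([606.2, 111.4]), 678, np.float64(1.5))
squat (array([586.8, 209.8]), 627, np.float64(1.8))
rinsed [-158.34254874   62.40073239    0.33635695    0.55245791] [-0.80353672 -0.28095118 -0.52478108] n 1660 t [-50.9758187  -43.89456382  -2.29688867  36.26476525  37.44348308]
[ 606.  -144.    89.2]
[ 534.9 -168.9   42.8]
lens ring 730 [692.39641821  18.06612036 114.1111394 ] [-0.47280833 -0.09796107  0.8757031 ] tilt 28.87170341226985 circ centre [692.57838116  19.77189102 114.40020166] 33.60731887817383 res 1.56623683974436
red [566. -28.  65.] 81.0
yel [405. -43.  64.] 81.0
pink [373. 159.  44.] 79.0
shelf [797.83381242 278.20409187 326.46024267]
shelf [792.80440253 300.98569674 328.54915945]
```

```bash
cat > tgt.py <<'E'
from h import *
def rot(head,down):  # tool heading (deg, world), angle below level (deg); x forward/up, fingers level
    h=np.radians(head); e=np.radians(down); H=np.array([np.cos(h),np.sin(h),0]); U=np.array([0,0,1.])
    z=H*np.cos(e)-U*np.sin(e); x=H*np.sin(e)+U*np.cos(e); return np.c_[x,np.cross(z,x),z]
def show(Rt,g,s=None,lead=3):  # g = grasp point target
    s=s or ctrl.read_state(); Rc=R.from_euler("xyz",s["tool_rot"]).as_matrix()
    rv=R.from_matrix(Rc.T@Rt).as_rotvec(); p=np.array(g)-lead*Rt[:,2]; dp=p-s["eef_pos"]
    print("turn",(rv/(np.pi/2)).round(4),"deg",np.degrees(np.linalg.norm(rv)).round(1),"shift now",(Rc.T@dp/300).round(4),"shift after turn",(Rt.T@dp/300).round(4),"mm",np.linalg.norm(dp).round(1))
E
python3 - <<'E'
from tgt import *
h=np.degrees(.336); a=np.array([-.80354,-.28095,-.52478]); g=np.array([565,-158.3,62.4])-13*a
print(g); show(rot(h,100),g+[0,0,160])
E
```

```text
[ 575.44602 -154.64765   69.22214]
turn [ 0.1326 -0.0509  1.521 ] deg 137.5 shift now [-1.9664 -1.8745  0.0707] shift after turn [0.1843 2.7111 0.0366] mm 815.3
```

>>> step_arm --plan '[{"dx": -0.05,"dy": -0.05,"gripper": 1},{"dx": -0.11,"dy": -0.105,"dz": 0.004,"gripper": 1},{"dx": -0.11,"dy": -0.105,"dz": 0.004,"gripper": 1},{"dx": -0.11,"dy": -0.105,"dz": 0.004,"gripper": 1},{"dx": -0.11,"dy": -0.105,"dz": 0.004,"gripper": 1},{"dx": -0.11,"dy": -0.105,"dz": 0.004,"gripper": 1},{"dx": -0.11,"dy": -0.105,"dz": 0.004,"gripper": 1},{"dx": -0.11,"dy": -0.105,"dz": 0.004,"gripper": 1},{"dx": -0.11,"dy": -0.105,"dz": 0.004,"gripper": 1},{"dx": -0.11,"dy": -0.105,"dz": 0.004,"gripper": 1},{"dx": -0.11,"dy": -0.105,"dz": 0.004,"gripper": 1},{"dx": -0.11,"dy": -0.105,"dz": 0.004,"gripper": 1},{"dx": -0.11,"dy": -0.105,"dz": 0.004,"gripper": 1},{"dx": -0.11,"dy": -0.105,"dz": 0.004,"gripper": 1},{"dx": -0.11,"dy": -0.105,"dz": 0.004,"gripper": 1},{"dx": -0.11,"dy": -0.105,"dz": 0.004,"gripper": 1},{"dx": -0.11,"dy": -0.105,"dz": 0.004,"gripper": 1},{"dx": -0.11,"dy": -0.105,"dz": 0.004,"gripper": 1},{"dx": -0.06,"dy": -0.05,"gripper": 1}]'

```text
invalid input
```

>>> step_arm --plan '[{"ax": 0.009,"ay": -0.0034,"az": 0.1,"gripper": 1},{"ax": 0.009,"ay": -0.0034,"az": 0.1,"gripper": 1},{"ax": 0.009,"ay": -0.0034,"az": 0.1,"gripper": 1},{"ax": 0.009,"ay": -0.0034,"az": 0.1,"gripper": 1},{"ax": 0.009,"ay": -0.0034,"az": 0.1,"gripper": 1},{"ax": 0.009,"ay": -0.0034,"az": 0.1,"gripper": 1},{"ax": 0.009,"ay": -0.0034,"az": 0.1,"gripper": 1},{"ax": 0.009,"ay": -0.0034,"az": 0.1,"gripper": 1},{"ax": 0.009,"ay": -0.0034,"az": 0.1,"gripper": 1},{"ax": 0.009,"ay": -0.0034,"az": 0.1,"gripper": 1},{"ax": 0.009,"ay": -0.0034,"az": 0.1,"gripper": 1},{"ax": 0.009,"ay": -0.0034,"az": 0.1,"gripper": 1},{"ax": 0.009,"ay": -0.0034,"az": 0.1,"gripper": 1},{"ax": 0.009,"ay": -0.0034,"az": 0.1,"gripper": 1},{"ax": 0.009,"ay": -0.0034,"az": 0.1,"gripper": 1},{"gripper": 1}]'

```text
invalid input
```

```bash
python3 - <<'E'
from tgt import *
g=[575.4,-154.6,69.2]
im=grab("wrist"); s=im["state"]; print(s["clock"],s["eef_pos"],s["qpos"].round(2))
show(rot(np.degrees(.336),100),g,s); save("w1",im["color"])
W=pts(im); A=W.reshape(-1,3); A=A[np.isfinite(A[:,2])]
from scipy.optimize import least_squares as LS
P=A[(np.linalg.norm(A[:,:2]-[567,-157],axis=1)<60)&(A[:,2]>40)&(A[:,2]<115)]
def ax(p): return np.array([-np.cos(p[3])*np.cos(p[2]),-np.cos(p[3])*np.sin(p[2]),-np.sin(p[3])])
def f(p):
    v=P-np.array([565,p[0],p[1]]); a=ax(p); return np.linalg.norm(v-np.outer(v@a,a),axis=1)-20
for q in range(3):
    o=LS(f,[-158,62,0.33,np.radians(32)],loss="soft_l1",f_scale=1.5); P=P[abs(o.fun)<5]
p=o.x;a=ax(p);t=(P-np.array([565,p[0],p[1]]))@a; print(p,a,len(P),np.percentile(t,[.3,2,98,99.7]))
E
```

```text
0.15 [258.17978871 596.0508075  252.58194404] [-1.23  0.63  0.04  1.52 -0.03  1.   -0.02]
turn [ 0.1326 -0.0509  1.521 ] deg 137.5 shift now [-1.9662 -1.8736  0.6041] shift after turn [0.2768 2.7109 0.5619] mm 834.7Traceback (most recent call last):
  File "<stdin>", line 13, in <module>
    return _quantile_unchecked(
        a, q, axis, out, overwrite_input, method, keepdims, weights)
    return _ureduce(a,
                    func=_quantile_ureduce_func,
    ...<5 lines>...
                    overwrite_input=overwrite_input,
                    method=method)
    r = func(a, **kwargs)
    result = _quantile(arr,
                       quantiles=q,
    ...<2 lines>...
                       out=out,
                       weights=wgt)
    slices_having_nans = np.isnan(arr[-1, ...])
                                  ~~~^^^^^^^^^
IndexError: index -1 is out of bounds for axis 0 with size 0
```

>>> step_arm --plan '[{"dx": -0.05,"dy": -0.05,"dz": 0,"ax": 0,"ay": 0,"az": 0,"gripper": 1}]'

```text
clock: 0.32
eef_pos: [264.8, 577.8, 252.8]
tool_rot: [3.141, -0.001, 2.735]
force: [-0.0, -0.4, 0.4]
width: 85.2
gripper_force: 0.0
```

>>> step_arm --plan '[{"dx": -0.11,"dy": -0.105,"dz": 0.004,"ax": 0,"ay": 0,"az": 0,"gripper": 1},{"dx": -0.11,"dy": -0.105,"dz": 0.004,"ax": 0,"ay": 0,"az": 0,"gripper": 1},{"dx": -0.11,"dy": -0.105,"dz": 0.004,"ax": 0,"ay": 0,"az": 0,"gripper": 1},{"dx": -0.11,"dy": -0.105,"dz": 0.004,"ax": 0,"ay": 0,"az": 0,"gripper": 1},{"dx": -0.11,"dy": -0.105,"dz": 0.004,"ax": 0,"ay": 0,"az": 0,"gripper": 1},{"dx": -0.11,"dy": -0.105,"dz": 0.004,"ax": 0,"ay": 0,"az": 0,"gripper": 1},{"dx": -0.11,"dy": -0.105,"dz": 0.004,"ax": 0,"ay": 0,"az": 0,"gripper": 1},{"dx": -0.11,"dy": -0.105,"dz": 0.004,"ax": 0,"ay": 0,"az": 0,"gripper": 1},{"dx": -0.11,"dy": -0.105,"dz": 0.004,"ax": 0,"ay": 0,"az": 0,"gripper": 1},{"dx": -0.11,"dy": -0.105,"dz": 0.004,"ax": 0,"ay": 0,"az": 0,"gripper": 1},{"dx": -0.11,"dy": -0.105,"dz": 0.004,"ax": 0,"ay": 0,"az": 0,"gripper": 1},{"dx": -0.11,"dy": -0.105,"dz": 0.004,"ax": 0,"ay": 0,"az": 0,"gripper": 1},{"dx": -0.11,"dy": -0.105,"dz": 0.004,"ax": 0,"ay": 0,"az": 0,"gripper": 1},{"dx": -0.11,"dy": -0.105,"dz": 0.004,"ax": 0,"ay": 0,"az": 0,"gripper": 1},{"dx": -0.11,"dy": -0.105,"dz": 0.004,"ax": 0,"ay": 0,"az": 0,"gripper": 1},{"dx": -0.11,"dy": -0.105,"dz": 0.004,"ax": 0,"ay": 0,"az": 0,"gripper": 1},{"dx": -0.11,"dy": -0.105,"dz": 0.004,"ax": 0,"ay": 0,"az": 0,"gripper": 1},{"dx": -0.04,"dy": -0.04,"dz": 0,"ax": 0,"ay": 0,"az": 0,"gripper": 1}]'

```text
clock: 2.58
eef_pos: [574.5, -156.9, 232.6]
tool_rot: [-3.14, 0.001, 2.729]
force: [-0.6, -0.2, 0.3]
width: 85.3
gripper_force: 0.0
```

>>> step_arm --plan '[{"dx": 0,"dy": 0,"dz": 0,"ax": 0.009,"ay": -0.0034,"az": 0.1,"gripper": 1},{"dx": 0,"dy": 0,"dz": 0,"ax": 0.009,"ay": -0.0034,"az": 0.1,"gripper": 1},{"dx": 0,"dy": 0,"dz": 0,"ax": 0.009,"ay": -0.0034,"az": 0.1,"gripper": 1},{"dx": 0,"dy": 0,"dz": 0,"ax": 0.009,"ay": -0.0034,"az": 0.1,"gripper": 1},{"dx": 0,"dy": 0,"dz": 0,"ax": 0.009,"ay": -0.0034,"az": 0.1,"gripper": 1},{"dx": 0,"dy": 0,"dz": 0,"ax": 0.009,"ay": -0.0034,"az": 0.1,"gripper": 1},{"dx": 0,"dy": 0,"dz": 0,"ax": 0.009,"ay": -0.0034,"az": 0.1,"gripper": 1},{"dx": 0,"dy": 0,"dz": 0,"ax": 0.009,"ay": -0.0034,"az": 0.1,"gripper": 1},{"dx": 0,"dy": 0,"dz": 0,"ax": 0.009,"ay": -0.0034,"az": 0.1,"gripper": 1},{"dx": 0,"dy": 0,"dz": 0,"ax": 0.009,"ay": -0.0034,"az": 0.1,"gripper": 1},{"dx": 0,"dy": 0,"dz": 0,"ax": 0.009,"ay": -0.0034,"az": 0.1,"gripper": 1},{"dx": 0,"dy": 0,"dz": 0,"ax": 0.009,"ay": -0.0034,"az": 0.1,"gripper": 1},{"dx": 0,"dy": 0,"dz": 0,"ax": 0.009,"ay": -0.0034,"az": 0.1,"gripper": 1},{"dx": 0,"dy": 0,"dz": 0,"ax": 0.009,"ay": -0.0034,"az": 0.1,"gripper": 1},{"dx": 0,"dy": 0,"dz": 0,"ax": 0.009,"ay": -0.0034,"az": 0.1,"gripper": 1},{"dx": 0,"dy": 0,"dz": 0,"ax": 0,"ay": 0,"az": 0,"gripper": 1}]'

```text
clock: 4.58
eef_pos: [574.3, -152.4, 232.3]
tool_rot: [-3.136, 0.178, 0.372]
force: [-0.2, -0.2, -0.0]
width: 85.7
gripper_force: 0.0
```

```bash
cat > m.py <<'E'
from tgt import *
from scipy.optimize import least_squares as LS
def ax(p): return np.array([-np.cos(p[3])*np.cos(p[2]),-np.cos(p[3])*np.sin(p[2]),-np.sin(p[3])])
def cyl(A,c0,p0):  # points, x of anchor, start (y,z,yaw,pitch)
    P=A
    def f(p):
        v=P-np.array([c0,p[0],p[1]]); a=ax(p); return np.linalg.norm(v-np.outer(v@a,a),axis=1)-20
    for q in range(3):
        o=LS(f,p0,loss="soft_l1",f_scale=1.5); P=P[abs(o.fun)<5]
    p=o.x;a=ax(p);t=(P-np.array([c0,p[0],p[1]]))@a; print(p,a,len(P),np.percentile(t,[.3,2,98,99.7])); return p
E
python3 - <<'E'
from m import *
im=grab("wrist"); s=im["state"]; print(s["clock"],s["eef_pos"],s["qpos"].round(2))
show(rot(np.degrees(.336),100),[575.4,-154.6,69.2],s); save("w1",im["color"])
A=pts(im).reshape(-1,3); A=A[np.isfinite(A[:,2])]
P=A[(np.linalg.norm(A[:,:2]-[567,-157],axis=1)<60)&(A[:,2]>40)&(A[:,2]<115)]; print(len(P))
if len(P)>100: cyl(P,565,[-158,62,.33,.555])
E
```

```text
4.575 [ 574.28915298 -152.41080962  232.32443433] [-0.28  0.78  0.81  1.58 -0.46  1.15 -0.57]
turn [0.0002 0.0024 0.0227] deg 2.1 shift now [0.0972 0.0113 0.5249] shift after turn [0.0955 0.0081 0.5253] mm 160.2
4083
[-158.46502365   62.85201114    0.3406436     0.54508175] [-0.80595159 -0.28567855 -0.51848799] 3112 [-55.62226382 -54.70360315  32.48649462  33.54204346]
```

>>> step_arm --plan '[{"dx": 0.048,"dy": 0.004,"dz": 0,"ax": 0,"ay": 0.002,"az": 0.022,"gripper": 1},{"dx": 0.048,"dy": 0.004,"dz": 0.08,"ax": 0,"ay": 0,"az": 0,"gripper": 1},{"dx": 0,"dy": 0,"dz": 0.1,"ax": 0,"ay": 0,"az": 0,"gripper": 1},{"dx": 0,"dy": 0,"dz": 0.1,"ax": 0,"ay": 0,"az": 0,"gripper": 1},{"dx": 0,"dy": 0,"dz": 0.1,"ax": 0,"ay": 0,"az": 0,"gripper": 1},{"dx": 0,"dy": 0,"dz": 0.08,"ax": 0,"ay": 0,"az": 0,"gripper": 1},{"dx": 0,"dy": 0,"dz": 0.065,"ax": 0,"ay": 0,"az": 0,"gripper": 1},{"dx": 0,"dy": 0,"dz": 0,"ax": 0,"ay": 0,"az": 0,"gripper": 1},{"dx": 0,"dy": 0,"dz": 0,"ax": 0,"ay": 0,"az": 0,"gripper": 1}]'

```text
clock: 5.75
eef_pos: [576.7, -155.2, 73.5]
tool_rot: [3.14, 0.173, 0.335]
force: [0.0, 0.0, -0.7]
width: 85.3
gripper_force: 0.0
```

```bash
python3 - <<'E'
from m import *
s=ctrl.read_state(); print(s["eef_pos"],s["force"])
show(rot(np.degrees(.338),100),[575.4,-154.6,69.2],s)
E
```

```text
[ 576.66666638 -155.24717461   73.52197131] [ 0.0431064   0.0055015  -0.66780164]
turn [ 0.0009 -0.0008 -0.0019] deg 0.2 shift now [-0.0007 -0.0034  0.0047] shift after turn [-0.0007 -0.0034  0.0048] mm 1.8
```

>>> step_arm --plan '[{"dx": 0,"dy": -0.003,"dz": 0.004,"ax": 0,"ay": 0,"az": 0,"gripper": 1},{"dx": 0,"dy": 0,"dz": 0,"ax": 0,"ay": 0,"az": 0,"gripper": 0},{"dx": 0,"dy": 0,"dz": 0,"ax": 0,"ay": 0,"az": 0,"gripper": 0},{"dx": 0,"dy": 0,"dz": 0,"ax": 0,"ay": 0,"az": 0,"gripper": 0},{"dx": 0,"dy": 0,"dz": 0,"ax": 0,"ay": 0,"az": 0,"gripper": 0},{"dx": 0,"dy": 0,"dz": 0,"ax": 0,"ay": 0,"az": 0,"gripper": 0},{"dx": 0,"dy": 0,"dz": 0,"ax": 0,"ay": 0,"az": 0,"gripper": 0},{"dx": 0,"dy": 0,"dz": 0,"ax": 0,"ay": 0,"az": 0,"gripper": 0}]'

```text
clock: 6.75
eef_pos: [576.0, -155.2, 72.2]
tool_rot: [3.138, 0.174, 0.334]
force: [0.8, -2.3, 6.8]
width: 38.8
gripper_force: 60.4
```

>>> step_arm --plan '[{"dx": -0.005,"dy": 0,"dz": -0.03,"ax": 0,"ay": 0,"az": 0,"gripper": 0},{"dx": -0.0165,"dy": 0,"dz": -0.093,"ax": 0,"ay": 0,"az": 0,"gripper": 0},{"dx": -0.0165,"dy": 0,"dz": -0.093,"ax": 0,"ay": 0,"az": 0,"gripper": 0},{"dx": -0.0165,"dy": 0,"dz": -0.093,"ax": 0,"ay": 0,"az": 0,"gripper": 0},{"dx": -0.0165,"dy": 0,"dz": -0.093,"ax": 0,"ay": 0,"az": 0,"gripper": 0},{"dx": -0.0165,"dy": 0,"dz": -0.093,"ax": 0,"ay": 0,"az": 0,"gripper": 0},{"dx": -0.01,"dy": 0,"dz": -0.06,"ax": 0,"ay": 0,"az": 0,"gripper": 0},{"dx": 0,"dy": 0,"dz": 0,"ax": 0,"ay": 0.06,"az": 0,"gripper": 0},{"dx": 0,"dy": 0,"dz": 0,"ax": 0,"ay": 0.1,"az": 0,"gripper": 0},{"dx": 0,"dy": 0,"dz": 0,"ax": 0,"ay": 0.1,"az": 0,"gripper": 0},{"dx": 0,"dy": 0,"dz": 0,"ax": 0,"ay": 0.1,"az": 0,"gripper": 0},{"dx": 0,"dy": 0,"dz": 0,"ax": 0,"ay": 0.1,"az": 0,"gripper": 0},{"dx": 0,"dy": 0,"dz": 0,"ax": 0,"ay": 0.1,"az": 0,"gripper": 0},{"dx": 0,"dy": 0,"dz": 0,"ax": 0,"ay": 0.09,"az": 0,"gripper": 0},{"dx": 0,"dy": 0,"dz": 0,"ax": 0,"ay": 0,"az": 0,"gripper": 0},{"dx": 0,"dy": 0,"dz": 0,"ax": 0,"ay": 0,"az": 0,"gripper": 0}]'

```text
clock: 8.75
eef_pos: [578.2, -157.7, 222.0]
tool_rot: [-3.096, -0.581, 0.324]
force: [0.5, 0.2, -0.7]
width: 39.3
gripper_force: 60.6
```

```bash
python3 - <<'E'
from m import *
im=grab("side"); s=im["state"]; g=s["eef_pos"]; print(s["clock"],g,s["qpos"].round(2),s["width"])
Rc=R.from_euler("xyz",s["tool_rot"]).as_matrix(); print("tool z",Rc[:,2],"y",Rc[:,1])
p=ctrl.get_image("scene"); 
h=[]
for n,i in(("side",im),("scene",p)):
    T=np.array(i["T"]); c=T[:3,:3].T@(g-T[:3,3]); u=int(c[0]/c[2]*i["fx"]+i["cx"]); v=int(c[1]/c[2]*i["fy"]+i["cy"]); print(n,u,v)
    u=np.clip(u,100,540);v=np.clip(v,100,300)
    h.append(cv2.resize(i["color"][v-100:v+100,u-100:u+100],(400,400)))
save("c2",np.hstack(h))
show(rot(10,41.5),[522.9,95.3,200],s)
E
```

```text
8.75 [ 578.22072047 -157.68882917  221.96140997] [ 0.66  0.53 -0.31  2.08 -1.08  0.3   0.2 ] 39.33290948478391
tool z [ 0.50526856  0.21754331 -0.83509197] y [ 0.34156979 -0.93908913 -0.03796957]
side 379 201
scene 379 150
turn [-0.0912  0.1704  0.0683] deg 18.4 shift now [ 0.0355 -0.8537  0.1419] shift after turn [-0.0781 -0.8625  0.0122] mm 259.8
```

View pics/c2.png

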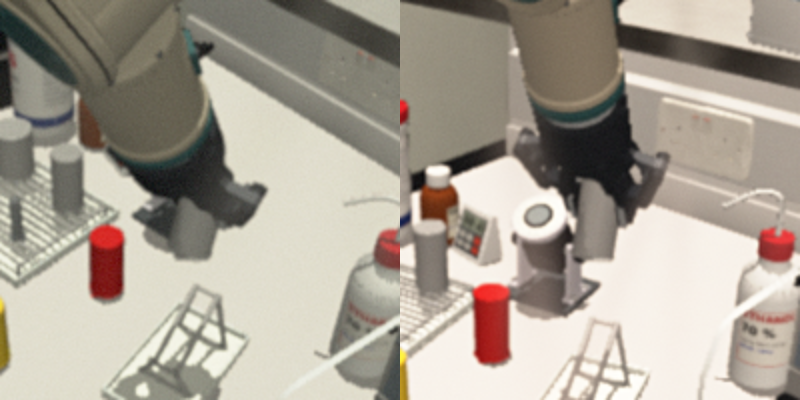

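The picture shows the beaker firmly gripped at (190,225) in the left crop, but it is only about 43° turned. Joints 5 and 6 are at their limits there. I'll go back to tool-down, swing round through the other wrist branch (q5 going up towards 120–180°), and then tilt.

```bash
python3 - <<'E'
from m import *
show(rot(20,90),[500,20,205])
E
```

```text
turn [-0.0235 -0.3702 -0.0045] deg 33.4 shift now [-0.0765 -0.6381  0.0347] shift after turn [-0.0472 -0.6401  0.0475] mm 193.1
```

>>> step_arm --plan '[{"dx": 0,"dy": 0,"dz": 0,"ax": -0.005,"ay": -0.075,"az": 0,"gripper": 0},{"dx": 0,"dy": 0,"dz": 0,"ax": -0.005,"ay": -0.075,"az": 0,"gripper": 0},{"dx": 0,"dy": 0,"dz": 0,"ax": -0.005,"ay": -0.075,"az": 0,"gripper": 0},{"dx": 0,"dy": 0,"dz": 0,"ax": -0.005,"ay": -0.075,"az": 0,"gripper": 0},{"dx": 0,"dy": 0,"dz": 0,"ax": -0.004,"ay": -0.07,"az": 0,"gripper": 0},{"dx": -0.01,"dy": -0.128,"dz": 0.01,"ax": 0,"ay": 0,"az": 0,"gripper": 0},{"dx": -0.01,"dy": -0.128,"dz": 0.01,"ax": 0,"ay": 0,"az": 0,"gripper": 0},{"dx": -0.01,"dy": -0.128,"dz": 0.01,"ax": 0,"ay": 0,"az": 0,"gripper": 0},{"dx": -0.01,"dy": -0.128,"dz": 0.01,"ax": 0,"ay": 0,"az": 0,"gripper": 0},{"dx": -0.01,"dy": -0.128,"dz": 0.01,"ax": 0,"ay": 0,"az": 0,"gripper": 0}]'

```text
clock: 10.1
eef_pos: [500.4, 23.2, 208.5]
tool_rot: [-3.139, -0.014, 0.345]
force: [-0.6, 0.7, -0.4]
width: 39.0
gripper_force: 60.7
```

>>> step_arm --plan '[{"dx": 0,"dy": 0,"dz": 0,"ax": 0,"ay": 0,"az": -0.111,"gripper": 0},{"dx": 0,"dy": 0,"dz": 0,"ax": 0,"ay": 0,"az": -0.111,"gripper": 0},{"dx": 0,"dy": 0,"dz": 0,"ax": 0,"ay": 0,"az": -0.111,"gripper": 0},{"dx": 0,"dy": 0,"dz": 0,"ax": 0,"ay": 0,"az": -0.111,"gripper": 0},{"dx": 0,"dy": 0,"dz": 0,"ax": 0,"ay": 0,"az": -0.111,"gripper": 0},{"dx": 0,"dy": 0,"dz": 0,"ax": 0,"ay": 0,"az": -0.111,"gripper": 0},{"dx": 0,"dy": 0,"dz": 0,"ax": 0,"ay": 0,"az": -0.111,"gripper": 0},{"dx": 0,"dy": 0,"dz": 0,"ax": 0,"ay": 0,"az": -0.111,"gripper": 0},{"dx": 0,"dy": 0,"dz": 0,"ax": 0,"ay": 0,"az": -0.111,"gripper": 0},{"dx": 0,"dy": 0,"dz": 0,"ax": 0,"ay": 0,"az": -0.111,"gripper": 0},{"dx": 0,"dy": 0,"dz": 0,"ax": 0,"ay": 0,"az": -0.111,"gripper": 0},{"dx": 0,"dy": 0,"dz": 0,"ax": 0,"ay": 0,"az": -0.111,"gripper": 0},{"dx": 0,"dy": 0,"dz": 0,"ax": 0,"ay": 0,"az": -0.111,"gripper": 0},{"dx": 0,"dy": 0,"dz": 0,"ax": 0,"ay": 0,"az": -0.111,"gripper": 0},{"dx": 0,"dy": 0,"dz": 0,"ax": 0,"ay": 0,"az": -0.111,"gripper": 0},{"dx": 0,"dy": 0,"dz": 0,"ax": 0,"ay": 0,"az": -0.111,"gripper": 0},{"dx": 0,"dy": 0,"dz": 0,"ax": 0,"ay": 0,"az": -0.111,"gripper": 0},{"dx": 0,"dy": 0,"dz": 0,"ax": 0,"ay": 0,"az": -0.111,"gripper": 0}]'

```text
clock: 12.35
eef_pos: [500.8, 21.4, 207.7]
tool_rot: [3.14, 0.011, -2.795]
force: [0.8, -0.2, -0.7]
width: 39.2
gripper_force: 60.8
```

```bash
python3 - <<'E'
from m import *
s=ctrl.read_state();print(s["qpos"].round(2),s["width"],s["force"].round(1))
show(rot(200,42),[500,20,205])
E
```

```text
[ 0.22  0.51 -0.45  1.98  0.33  0.72  1.49] 39.17089366370409 [ 0.8 -0.2 -0.7]
turn [ 0.0015  0.5407 -0.0009] deg 48.7 shift now [-0.0033 -0.0035  0.0025] shift after turn [-0.0041 -0.0035 -0.0008] mm 1.6
```

>>> step_arm --plan '[{"dx": 0,"dy": 0,"dz": 0,"ax": 0,"ay": 0.09,"az": 0,"gripper": 0},{"dx": 0,"dy": 0,"dz": 0,"ax": 0,"ay": 0.09,"az": 0,"gripper": 0},{"dx": 0,"dy": 0,"dz": 0,"ax": 0,"ay": 0.09,"az": 0,"gripper": 0},{"dx": 0,"dy": 0,"dz": 0,"ax": 0,"ay": 0.09,"az": 0,"gripper": 0},{"dx": 0,"dy": 0,"dz": 0,"ax": 0,"ay": 0.09,"az": 0,"gripper": 0},{"dx": 0,"dy": 0,"dz": 0,"ax": 0,"ay": 0.09,"az": 0,"gripper": 0},{"dx": 0,"dy": 0,"dz": 0,"ax": 0.0825,"ay": 0,"az": -0.0743,"gripper": 0},{"dx": 0,"dy": 0,"dz": 0,"ax": 0.0825,"ay": 0,"az": -0.0743,"gripper": 0},{"dx": 0,"dy": 0,"dz": 0,"ax": 0.0825,"ay": 0,"az": -0.0743,"gripper": 0},{"dx": 0,"dy": 0,"dz": 0,"ax": 0.0825,"ay": 0,"az": -0.0743,"gripper": 0},{"dx": 0,"dy": 0,"dz": 0,"ax": 0.0825,"ay": 0,"az": -0.0743,"gripper": 0},{"dx": 0,"dy": 0,"dz": 0,"ax": 0.0825,"ay": 0,"az": -0.0743,"gripper": 0},{"dx": 0,"dy": 0,"dz": 0,"ax": 0.0825,"ay": 0,"az": -0.0743,"gripper": 0}]'

```text
clock: 13.98
eef_pos: [501.3, 22.8, 208.3]
tool_rot: [-3.137, -0.835, -1.576]
force: [-0.7, -0.4, -1.3]
width: 39.0
gripper_force: 60.8
```

```bash
python3 - <<'E'
from m import *
s=ctrl.read_state();print(s["qpos"].round(2),s["width"],s["force"].round(1))
show(rot(330,42),[504.4,192.4,170])
show(rot(300,42),[504.4,192.4,170])
E
```

```text
[-0.21  0.77 -0.52  1.87  0.95  1.44  1.85] 39.012501784745744 [-0.7 -0.4 -1.3]
turn [ 4.945e-01  4.000e-04 -4.487e-01] deg 60.1 shift now [-0.4713 -0.0025 -0.3408] shift after turn [-0.2779 -0.4946 -0.1281] mm 174.5
turn [ 0.2469  0.001  -0.2255] deg 30.1 shift now [-0.4731 -0.0052 -0.3428] shift after turn [-0.4188 -0.2914 -0.2846] mm 175.3
```

>>> step_arm --plan '[{"dx": 0,"dy": 0,"dz": 0,"ax": 0.0825,"ay": 0,"az": -0.0743,"gripper": 0},{"dx": 0,"dy": 0,"dz": 0,"ax": 0.0825,"ay": 0,"az": -0.0743,"gripper": 0},{"dx": 0,"dy": 0,"dz": 0,"ax": 0.0825,"ay": 0,"az": -0.0743,"gripper": 0},{"dx": 0,"dy": 0,"dz": 0,"ax": 0.0825,"ay": 0,"az": -0.0743,"gripper": 0},{"dx": 0,"dy": 0,"dz": 0,"ax": 0.0825,"ay": 0,"az": -0.0743,"gripper": 0},{"dx": 0,"dy": 0,"dz": 0,"ax": 0,"ay": 0,"az": 0,"gripper": 0}]'

```text
clock: 14.72
eef_pos: [499.8, 19.8, 208.3]
tool_rot: [-3.14, -0.838, -0.711]
force: [-0.6, 0.2, -1.2]
width: 38.6
gripper_force: 60.8
```

```bash
python3 - <<'E'
from m import *
s=ctrl.read_state();print(s["qpos"].round(2))
Rt=rot(320,41.6)
show(Rt,[504.4,192.4,160],s)
g=s["eef_pos"]+3*R.from_euler("xyz",s["tool_rot"]).as_matrix()[:,2]; print("grasp",g)
for n in("scene","side"):
    im=grab(n); A=pts(im).reshape(-1,3); A=A[np.isfinite(A[:,2])]
    P=A[(np.linalg.norm(A[:,:2]-g[:2],axis=1)<32)&(A[:,2]>g[2]-58)&(A[:,2]<g[2]-12)]
    for _ in range(3):
        f=lambda p:np.hypot(P[:,0]-p[0]-p[2]*(P[:,2]-g[2]),P[:,1]-p[1]-p[3]*(P[:,2]-g[2]))-20
        o=LS(f,[g[0],g[1],0,0],loss="soft_l1",f_scale=1.5); P=P[abs(o.fun)<5]
    print(n,len(P),o.x.round(3),P[:,2].min(),np.percentile(P[:,2],1))
E
```

```text
[-0.17  0.64 -0.61  2.41  1.63  1.16  1.84]
turn [ 0.0048  0.0045 -0.0054] deg 0.8 shift now [-0.3631 -0.4462 -0.1716] shift after turn [-0.3581 -0.4505 -0.1707] mm 180.1
grasp [501.4787139   18.39745144 206.31481898]
scene 313 [ 5.00653e+02  1.91210e+01  2.60000e-02 -1.40000e-02] 158.0418421198924 158.43897351613683
side 240 [5.00895e+02 1.92510e+01 1.10000e-02 1.00000e-03] 157.56235210351974 157.88192792875736
```

>>> step_arm --plan '[{"dx": -0.073,"dy": -0.09,"dz": -0.034,"ax": 0.001,"ay": 0.001,"az": -0.001,"gripper": 0},{"dx": -0.073,"dy": -0.09,"dz": -0.034,"ax": 0.001,"ay": 0.001,"az": -0.001,"gripper": 0},{"dx": -0.073,"dy": -0.09,"dz": -0.034,"ax": 0.001,"ay": 0.001,"az": -0.001,"gripper": 0},{"dx": -0.073,"dy": -0.09,"dz": -0.034,"ax": 0.001,"ay": 0.001,"az": -0.001,"gripper": 0},{"dx": -0.073,"dy": -0.09,"dz": -0.034,"ax": 0.001,"ay": 0.001,"az": -0.001,"gripper": 0},{"dx": 0,"dy": 0,"dz": 0,"ax": 0,"ay": 0,"az": 0,"gripper": 0}]'

```text
clock: 15.58
eef_pos: [504.2, 199.8, 159.7]
tool_rot: [-3.131, -0.84, -0.707]
force: [0.0, -0.7, -1.2]
width: 39.3
gripper_force: 60.9
```

```bash
python3 - <<'E'
from m import *
s=ctrl.read_state();print(s["qpos"].round(2))
show(rot(320,41.6),[506,191.3,160],s); show(rot(320,41.6),[506,191.3,73.5],s)
g=s["eef_pos"]+3*R.from_euler("xyz",s["tool_rot"]).as_matrix()[:,2]; print("grasp",g)
for n in("scene","side"):
    im=grab(n); A=pts(im).reshape(-1,3); A=A[np.isfinite(A[:,2])]
    P=A[(np.linalg.norm(A[:,:2]-g[:2],axis=1)<32)&(A[:,2]>g[2]-58)&(A[:,2]<g[2]-12)]
    for _ in range(3):
        f=lambda p:np.hypot(P[:,0]-p[0]-p[2]*(P[:,2]-g[2]),P[:,1]-p[1]-p[3]*(P[:,2]-g[2]))-20
        o=LS(f,[g[0],g[1],0,0],loss="soft_l1",f_scale=1.5); P=P[abs(o.fun)<5]
    print(n,len(P),o.x.round(3),np.percentile(P[:,2],1))
E
```

```text
[-0.48  0.83 -0.64  2.13  1.44  1.32  1.83]
turn [-0.0023  0.0028 -0.0037] deg 0.5 shift now [0.0161 0.0179 0.0062] shift after turn [0.016  0.018  0.0063] mm 7.5
turn [-0.0023  0.0028 -0.0037] deg 0.5 shift now [-0.1986  0.0199  0.1986] shift after turn [-0.1996  0.018   0.1977] mm 84.5
grasp [505.9476672  198.40835819 157.65980073]
scene 233 [ 5.05044e+02  1.96743e+02 -5.00000e-03 -5.20000e-02] 109.16934109277412
side 183 [ 5.03857e+02  1.95541e+02  8.00000e-03 -7.00000e-03] 110.58258607857717
```

>>> step_arm --plan '[{"dx": 0.009,"dy": 0.016,"dz": 0.01,"ax": -0.002,"ay": 0.003,"az": -0.003,"gripper": 0},{"dx": -0.03,"dy": 0,"dz": 0.0266,"ax": 0,"ay": 0,"az": 0,"gripper": 0},{"dx": -0.03,"dy": 0,"dz": 0.0266,"ax": 0,"ay": 0,"az": 0,"gripper": 0},{"dx": -0.03,"dy": 0,"dz": 0.0266,"ax": 0,"ay": 0,"az": 0,"gripper": 0},{"dx": -0.03,"dy": 0,"dz": 0.0266,"ax": 0,"ay": 0,"az": 0,"gripper": 0},{"dx": -0.03,"dy": 0,"dz": 0.0266,"ax": 0,"ay": 0,"az": 0,"gripper": 0},{"dx": -0.03,"dy": 0,"dz": 0.0266,"ax": 0,"ay": 0,"az": 0,"gripper": 0},{"dx": 0,"dy": 0,"dz": 0,"ax": 0,"ay": 0,"az": 0,"gripper": 0}]'

```text
clock: 16.68
eef_pos: [503.8, 187.7, 87.6]
tool_rot: [3.136, -0.847, -0.696]
force: [0.2, 0.4, -0.5]
width: 38.9
gripper_force: 60.9
```

```bash
python3 - <<'E'
from m import *
s=ctrl.read_state();print(s["qpos"].round(2),s["force"].round(1))
show(rot(320,41.6),[506,192,72],s)
a=[grab(n)["color"] for n in("scene","side")]
save("c3",np.hstack([cv2.resize(a[0][130:250,190:330],(400,343)),cv2.resize(a[1][130:250,200:340],(400,343))]))
E
```

```text
[-0.5   0.98 -0.59  2.15  1.55  1.32  1.69] [ 0.2  0.4 -0.5]
turn [ 0.0025 -0.0014  0.001 ] deg 0.3 shift now [-0.0412 -0.0157  0.0216] shift after turn [-0.0412 -0.0155  0.0218] mm 14.7
```

View pics/c3.png

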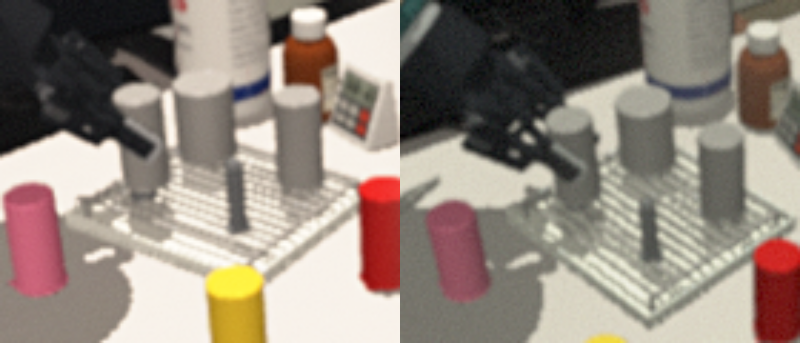

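The left crop shows the rinsed beaker at (140,135), upright over the left front peg and just above the deck. The force is near zero. I'll correct about 5 mm sideways and lower it the last 14 mm.

>>> step_arm --plan '[{"dx": -0.01,"dy": -0.014,"dz": 0.0,"ax": 0,"ay": 0,"az": 0,"gripper": 0},{"dx": -0.01,"dy": 0,"dz": 0.008,"ax": 0,"ay": 0,"az": 0,"gripper": 0},{"dx": -0.01,"dy": 0,"dz": 0.008,"ax": 0,"ay": 0,"az": 0,"gripper": 0},{"dx": -0.007,"dy": 0,"dz": 0.006,"ax": 0,"ay": 0,"az": 0,"gripper": 0},{"dx": 0,"dy": 0,"dz": 0,"ax": 0,"ay": 0,"az": 0,"gripper": 0}]'

```text
clock: 17.4
eef_pos: [504.9, 192.6, 75.6]
tool_rot: [3.138, -0.847, -0.697]
force: [-0.1, -0.4, -1.6]
width: 39.5
gripper_force: 60.9
```

```bash
python3 - <<'E'
from m import *
s=ctrl.read_state();print(s["qpos"].round(2),s["force"].round(1))
show(rot(320,41.6),[506,192,72],s)
g=s["eef_pos"]+3*R.from_euler("xyz",s["tool_rot"]).as_matrix()[:,2]; print("grasp",g)
for n in("scene","side"):
    im=grab(n); A=pts(im).reshape(-1,3); A=A[np.isfinite(A[:,2])]
    P=A[(np.linalg.norm(A[:,:2]-g[:2],axis=1)<30)&(A[:,2]>95)&(A[:,2]<125)]; print(n,len(P),np.percentile(P[:,2],[50,90]))
    P=A[(np.linalg.norm(A[:,:2]-g[:2],axis=1)<30)&(A[:,2]>30)&(A[:,2]<95)]
    o=LS(lambda p:np.hypot(P[:,0]-p[0],P[:,1]-p[1])-20,g[:2],loss="soft_l1",f_scale=1);print(o.x)
E
```

```text
[-0.51  1.   -0.58  2.14  1.56  1.33  1.67] [-0.1 -0.4 -1.6]
turn [ 0.002  -0.0016  0.0004] deg 0.2 shift now [-0.0063 -0.0009  0.0011] shift after turn [-0.0063 -0.0009  0.0011] mm 2.0
grasp [506.60252298 191.13423909  73.6512817 ]
scene 181 [104.51531948 106.53339114]
[505.65441674 190.52247009]
side 189 [104.52575565 106.01950073]
[504.08503212 190.58969531]
```

>>> step_arm --plan '[{"dx": -0.0037,"dy": 0,"dz": 0.0033,"ax": 0,"ay": 0,"az": 0,"gripper": 0},{"dx": 0,"dy": 0,"dz": 0,"ax": 0,"ay": 0,"az": 0,"gripper": 0},{"dx": 0,"dy": 0,"dz": 0,"ax": 0,"ay": 0,"az": 0,"gripper": 0}]'

```text
clock: 17.88
eef_pos: [505.0, 192.7, 74.5]
tool_rot: [3.139, -0.847, -0.698]
force: [-0.3, -0.7, -0.9]
width: 39.0
gripper_force: 60.9
```

>>> step_arm --plan '[{"dx": -0.0037,"dy": 0,"dz": 0.0033,"ax": 0,"ay": 0,"az": 0,"gripper": 0},{"dx": 0,"dy": 0,"dz": 0,"ax": 0,"ay": 0,"az": 0,"gripper": 0},{"dx": 0,"dy": 0,"dz": 0,"ax": 0,"ay": 0,"az": 0,"gripper": 0}]'

```text
clock: 18.25
eef_pos: [505.3, 192.6, 73.9]
tool_rot: [3.139, -0.849, -0.698]
force: [-1.3, -0.2, 5.5]
width: 39.1
gripper_force: 61.1
```

>>> step_arm --plan '[{"dx": 0,"dy": 0,"dz": 0,"ax": 0,"ay": 0,"az": 0,"gripper": 0.75},{"dx": 0,"dy": 0,"dz": 0,"ax": 0,"ay": 0,"az": 0,"gripper": 0.75},{"dx": 0,"dy": 0,"dz": 0,"ax": 0,"ay": 0,"az": 0,"gripper": 0.75},{"dx": 0,"dy": 0,"dz": 0,"ax": 0,"ay": 0,"az": 0,"gripper": 0.75},{"dx": 0,"dy": 0,"dz": -0.05,"ax": 0,"ay": 0,"az": 0,"gripper": 0.75},{"dx": 0,"dy": 0,"dz": -0.1,"ax": 0,"ay": 0,"az": 0,"gripper": 0.75},{"dx": 0,"dy": 0,"dz": -0.15,"ax": 0,"ay": 0,"az": 0,"gripper": 0.75},{"dx": 0.05,"dy": 0,"dz": -0.15,"ax": 0,"ay": 0,"az": 0,"gripper": 0.75},{"dx": 0.1,"dy": 0,"dz": -0.1,"ax": 0,"ay": 0,"az": 0,"gripper": 0.75},{"dx": 0,"dy": 0,"dz": 0,"ax": 0,"ay": 0,"az": 0,"gripper": 0.75}]'

```text
clock: 19.5
eef_pos: [433.0, 255.5, 219.1]
tool_rot: [-3.135, -0.847, -0.703]
force: [0.3, -0.7, 0.0]
width: 64.3
gripper_force: 0.0
```

```bash
python3 - <<'E'
from m import *
s=ctrl.read_state();print(s["eef_pos"],s["qpos"].round(2),s["width"])
for n in("scene","side"):
    im=grab(n); A=pts(im).reshape(-1,3); A=A[np.isfinite(A[:,2])]
    for k,c,rad,zt in(("rinsed",(505,192),20,96),("dry",(606,111),20,96),("squat",(587,210),26,86)):
        P=A[(np.linalg.norm(A[:,:2]-c,axis=1)<rad+10)&(A[:,2]>35)&(A[:,2]<zt)]
        t=A[(np.linalg.norm(A[:,:2]-c,axis=1)<rad-5)&(A[:,2]>zt-6)]
        o=LS(lambda p:np.hypot(P[:,0]-p[0]-p[2]*(P[:,2]-24),P[:,1]-p[1]-p[3]*(P[:,2]-24))-rad,[*c,0,0],loss="soft_l1",f_scale=1);print(n,k,len(P),o.x.round(3),"top",np.median(t[:,2]))
show(rot(10,90),[606,111,250],s)
show(rot(10,110),[606,111,250],s)
E
```

```text
[432.9705541  255.49769988 219.05496397] [-0.61  0.73 -0.73  2.1   1.23  1.43  1.86] 64.32884860817528
scene rinsed 411 [ 5.06606e+02  1.90893e+02 -2.00000e-03  2.00000e-03] top 103.8101247736401
scene dry 392 [ 6.06669e+02  1.12427e+02 -6.00000e-03 -4.00000e-03] top 103.0743224562475
scene squat 376 [5.87160e+02 2.10556e+02 5.00000e-03 5.00000e-03] top 91.68354296431653
side rinsed 318 [ 5.04858e+02  1.90388e+02 -2.00000e-03  6.00000e-03] top 103.28372354274791
side dry 312 [ 6.05925e+02  1.10944e+02  1.00000e-03 -5.00000e-03] top 103.3103960032405
side squat 315 [ 5.85772e+02  2.09114e+02  7.00000e-03 -3.00000e-03] top 91.18086773109673
turn [ 0.2326 -0.505  -0.5221] deg 68.6 shift now [ 0.5824 -0.0021  0.4882] shift after turn [ 0.4844  0.5745 -0.1132] mm 228.0
turn [ 0.1424 -0.7114 -0.5707] deg 83.1 shift now [ 0.5834 -0.0047  0.4902] shift after turn [ 0.4199  0.5745 -0.2726] mm 228.6
```

```bash
python3 - <<'E'
from m import *
show(rot(191.7,72),[606.3,111.6,200])
E
```

```text
turn [-0.7868 -0.1841  1.1999] deg 130.2 shift now [ 0.462  -0.0119  0.5909] shift after turn [-0.4633 -0.5808 -0.1032] mm 225.0
```

>>> step_arm --plan '[{"dx": 0,"dy": 0,"dz": 0,"ax": -0.0825,"ay": 0,"az": 0.0743,"gripper": 0.85},{"dx": 0,"dy": 0,"dz": 0,"ax": -0.0825,"ay": 0,"az": 0.0743,"gripper": 0.85},{"dx": 0,"dy": 0,"dz": 0,"ax": -0.0825,"ay": 0,"az": 0.0743,"gripper": 0.85},{"dx": 0,"dy": 0,"dz": 0,"ax": -0.0825,"ay": 0,"az": 0.0743,"gripper": 0.85},{"dx": 0,"dy": 0,"dz": 0,"ax": -0.0825,"ay": 0,"az": 0.0743,"gripper": 0.85},{"dx": 0,"dy": 0,"dz": 0,"ax": -0.0825,"ay": 0,"az": 0.0743,"gripper": 0.85},{"dx": 0,"dy": 0,"dz": 0,"ax": -0.0825,"ay": 0,"az": 0.0743,"gripper": 0.85}]'

```text
clock: 20.48
eef_pos: [432.8, 253.4, 214.3]
tool_rot: [-3.131, -0.846, -1.934]
force: [0.4, -0.1, -0.7]
width: 72.8
gripper_force: 0.0
```

```bash
python3 - <<'E'
from m import *
s=ctrl.read_state();print(s["eef_pos"],s["qpos"].round(2))
show(rot(191.7,72),[606.3,111.6,200],s)
E
```

```text
[432.81981224 253.35286641 214.27836176] [-0.52  0.93 -0.52  1.44  0.55  1.76  1.59]
turn [-0.3599 -0.3066  0.5423] deg 64.7 shift now [ 0.1272 -0.7089  0.2082] shift after turn [-0.4621 -0.58   -0.1101] mm 224.9
```

>>> step_arm --plan '[{"dx": 0,"dy": 0,"dz": 0,"ax": -0.0514,"ay": -0.0438,"az": 0.0775,"gripper": 0.85},{"dx": 0,"dy": 0,"dz": 0,"ax": -0.0514,"ay": -0.0438,"az": 0.0775,"gripper": 0.85},{"dx": 0,"dy": 0,"dz": 0,"ax": -0.0514,"ay": -0.0438,"az": 0.0775,"gripper": 0.85},{"dx": 0,"dy": 0,"dz": 0,"ax": -0.0514,"ay": -0.0438,"az": 0.0775,"gripper": 0.85},{"dx": 0,"dy": 0,"dz": 0,"ax": -0.0514,"ay": -0.0438,"az": 0.0775,"gripper": 0.85},{"dx": 0,"dy": 0,"dz": 0,"ax": -0.0514,"ay": -0.0438,"az": 0.0775,"gripper": 0.85},{"dx": 0,"dy": 0,"dz": 0,"ax": -0.0514,"ay": -0.0438,"az": 0.0775,"gripper": 0.85},{"dx": -0.077,"dy": -0.0967,"dz": -0.018,"ax": 0,"ay": 0,"az": 0,"gripper": 0.85},{"dx": -0.077,"dy": -0.0967,"dz": -0.018,"ax": 0,"ay": 0,"az": 0,"gripper": 0.85},{"dx": -0.077,"dy": -0.0967,"dz": -0.018,"ax": 0,"ay": 0,"az": 0,"gripper": 0.85},{"dx": -0.077,"dy": -0.0967,"dz": -0.018,"ax": 0,"ay": 0,"az": 0,"gripper": 0.85},{"dx": -0.077,"dy": -0.0967,"dz": -0.018,"ax": 0,"ay": 0,"az": 0,"gripper": 0.85},{"dx": -0.077,"dy": -0.0967,"dz": -0.018,"ax": 0,"ay": 0,"az": 0,"gripper": 0.85},{"dx": 0,"dy": 0,"dz": 0,"ax": 0,"ay": 0,"az": 0,"gripper": 0.85}]'

```text
clock: 22.22
eef_pos: [609.4, 108.8, 201.3]
tool_rot: [-3.14, -0.314, -2.938]
force: [-0.7, -0.5, -0.7]
width: 72.8
gripper_force: 0.0
```

```bash
python3 - <<'E'
from m import *
im=grab("wrist");s=im["state"];print(s["clock"],s["eef_pos"],s["qpos"].round(2),s["width"])
show(rot(191.7,72),[606.3,111.6,150],s)
show(rot(191.7,72),[606.3,111.6,82],s)
A=pts(im).reshape(-1,3);C=im["color"].reshape(-1,3); k=np.isfinite(A[:,2]);A=A[k];C=C[k]
t=A[(np.linalg.norm(A[:,:2]-[606,111],axis=1)<30)&(abs(A[:,2]-104)<5)]
if len(t)>50: c,r=cv2.minEnclosingCircle(t[:,:2].astype(np.float32)); print("dry top",len(t),c,r,np.median(t[:,2]))
q=A[(np.linalg.norm(A[:,:2]-[692,19],axis=1)<45)&(A[:,2]>85)]; print("lens pts",len(q))
E
```

```text
22.225 [609.35049574 108.78729116 201.31408068] [-0.02  0.83 -0.39  1.35  0.25  1.33  1.34] 72.78125465594196
turn [-0.0008 -0.0001 -0.0006] deg 0.1 shift now [-0.0452  0.0115  0.1551] shift after turn [-0.0452  0.0112  0.1552] mm 48.6
turn [-0.0008 -0.0001 -0.0006] deg 0.1 shift now [-0.1153  0.0118  0.3707] shift after turn [-0.1152  0.0112  0.3707] mm 116.5
dry top 2164 (607.4805908203125, 111.31362915039062) 19.790149688720703 104.94916882887787
lens pts 942
```

>>> step_arm --plan '[{"dx": -0.004,"dy": 0.0115,"dz": 0,"ax": 0,"ay": 0,"az": 0,"gripper": 0.85},{"dx": -0.018,"dy": 0,"dz": 0.058,"ax": 0,"ay": 0,"az": 0,"gripper": 0.85},{"dx": -0.018,"dy": 0,"dz": 0.058,"ax": 0,"ay": 0,"az": 0,"gripper": 0.85},{"dx": -0.018,"dy": 0,"dz": 0.058,"ax": 0,"ay": 0,"az": 0,"gripper": 0.85},{"dx": -0.018,"dy": 0,"dz": 0.058,"ax": 0,"ay": 0,"az": 0,"gripper": 0.85},{"dx": -0.018,"dy": 0,"dz": 0.058,"ax": 0,"ay": 0,"az": 0,"gripper": 0.85},{"dx": -0.018,"dy": 0,"dz": 0.058,"ax": 0,"ay": 0,"az": 0,"gripper": 0.85},{"dx": -0.007,"dy": 0,"dz": 0.022,"ax": 0,"ay": 0,"az": 0,"gripper": 0.85},{"dx": 0,"dy": 0,"dz": 0,"ax": 0,"ay": 0,"az": 0,"gripper": 0.85}]'

```text
clock: 23.4
eef_pos: [607.4, 116.1, 87.0]
tool_rot: [3.14, -0.312, -2.932]
force: [-0.7, 0.4, 0.5]
width: 72.5
gripper_force: 0.0
```

```bash
python3 - <<'E'
from m import *
s=ctrl.read_state();print(s["eef_pos"],s["force"].round(1))
show(rot(191.7,72),[607,111.4,82],s)
E
```

```text
[607.42835116 116.11324304  87.02562155] [-0.7  0.4  0.5]
turn [-0.0002  0.0015  0.0033] deg 0.3 shift now [-0.0007 -0.0151  0.0074] shift after turn [-0.0008 -0.0151  0.0073] mm 5.0
```

>>> step_arm --plan '[{"dx": 0,"dy": -0.015,"dz": 0.007,"ax": 0,"ay": 0,"az": 0.003,"gripper": 0.85},{"dx": 0,"dy": 0,"dz": 0,"ax": 0,"ay": 0,"az": 0,"gripper": 0.85}]'

```text
clock: 23.65
eef_pos: [608.4, 110.8, 86.0]
tool_rot: [-3.141, -0.31, -2.938]
force: [-0.0, -0.2, 0.7]
width: 72.5
gripper_force: 0.0
```

>>> step_arm --plan '[{"dx": 0,"dy": 0.002,"dz": 0.003,"ax": 0,"ay": 0,"az": 0,"gripper": 0},{"dx": 0,"dy": 0,"dz": 0,"ax": 0,"ay": 0,"az": 0,"gripper": 0},{"dx": 0,"dy": 0,"dz": 0,"ax": 0,"ay": 0,"az": 0,"gripper": 0},{"dx": 0,"dy": 0,"dz": 0,"ax": 0,"ay": 0,"az": 0,"gripper": 0},{"dx": 0,"dy": 0,"dz": 0,"ax": 0,"ay": 0,"az": 0,"gripper": 0},{"dx": 0,"dy": 0,"dz": 0,"ax": 0,"ay": 0,"az": 0,"gripper": 0}]'

```text
clock: 24.4
eef_pos: [607.7, 112.3, 85.1]
tool_rot: [-3.142, -0.311, -2.937]
force: [-0.8, -0.2, 4.6]
width: 39.2
gripper_force: 60.4
```

```bash
python3 - <<'E'
from m import *
s=ctrl.read_state();print(s["eef_pos"],s["force"].round(1),s["width"],s["gripper_force"])
Rc=R.from_euler("xyz",s["tool_rot"]).as_matrix(); g=s["eef_pos"]+3*Rc[:,2]; print(g)
np.savez("grip.npz",Rc=Rc,g=g)
show(rot(191.7,72),g+[0,0,160],s)
E
```

```text
[607.66018967 112.32250424  85.05141143] [-0.8 -0.2  4.6] 39.23955651047807 60.39889633655548
[606.76220354 112.13583409  82.19505446]
turn [-0.0001  0.0022  0.0003] deg 0.2 shift now [ 0.163  -0.     -0.5078] shift after turn [ 0.1648 -0.     -0.5072] mm 160.0
```

>>> step_arm --plan '[{"dx": 0.006,"dy": 0,"dz": -0.02,"ax": 0,"ay": 0,"az": 0,"gripper": 0},{"dx": 0.0233,"dy": 0,"dz": -0.0726,"ax": 0,"ay": 0,"az": 0,"gripper": 0},{"dx": 0.0233,"dy": 0,"dz": -0.0726,"ax": 0,"ay": 0,"az": 0,"gripper": 0},{"dx": 0.0233,"dy": 0,"dz": -0.0726,"ax": 0,"ay": 0,"az": 0,"gripper": 0},{"dx": 0.0233,"dy": 0,"dz": -0.0726,"ax": 0,"ay": 0,"az": 0,"gripper": 0},{"dx": 0.0233,"dy": 0,"dz": -0.0726,"ax": 0,"ay": 0,"az": 0,"gripper": 0},{"dx": 0.0233,"dy": 0,"dz": -0.0726,"ax": 0,"ay": 0,"az": 0,"gripper": 0},{"dx": 0.0233,"dy": 0,"dz": -0.0726,"ax": 0,"ay": 0,"az": 0,"gripper": 0},{"dx": 0,"dy": 0,"dz": 0,"ax": 0,"ay": 0,"az": 0,"gripper": 0}]'

```text
clock: 25.52
eef_pos: [608.9, 112.8, 254.2]
tool_rot: [-3.142, -0.305, -2.937]
force: [0.3, 0.7, -0.4]
width: 39.3
gripper_force: 60.5
```

```bash
cat > lens.py <<'E'
from m import *
def lens(im):
    A=pts(im).reshape(-1,3);C=im["color"].reshape(-1,3).astype(int); k=np.isfinite(A[:,2]);A=A[k];C=C[k]
    Q=A[(np.linalg.norm(A[:,:2]-[692,19],axis=1)<42)&(A[:,2]>88)&(A[:,2]<142)&(C.min(1)>140)]
    n=np.array([-.47,-.1,.876]); c=np.median(Q,0) if len(Q) else None
    if len(Q)<80: print("few",len(Q)); return
    Q=Q[abs((Q-[692.5,19,114.3])@n)<8]
    for i in range(4):
        c=Q.mean(0);n=np.linalg.svd(Q-c,full_matrices=False)[2][2];n*=np.sign(n[2]);r=(Q-c)@n;Q=Q[abs(r)<3]
    e1=np.cross([0,1,0],n);e1/=np.linalg.norm(e1);e2=np.cross(n,e1)
    cc,rr=cv2.minEnclosingCircle(np.c_[(Q-c)@e1,(Q-c)@e2].astype(np.float32))
    print(len(Q),"n",n.round(3),"centre",(c+cc[0]*e1+cc[1]*e2).round(1),"r",round(rr,1),"res",r.std().round(2))
E
python3 - <<'E'
from lens import *
import pickle
d=pickle.load(open("d0.pkl","rb")); lens(d["scene"]);lens(d["side"])
im=grab("wrist"); s=im["state"]; print(s["eef_pos"],s["width"],s["qpos"].round(2)); lens(im); save("w4",im["color"])
for n in("scene","side"): lens(grab(n))
E
```

```text
401 n [-0.475 -0.111  0.873] centre [692.6  19.5 114.3] r 33.4 res 1.37
339 n [-0.47  -0.084  0.879] centre [692.7  19.  114.6] r 32.8 res 1.28
[608.89262023 112.79422441 254.23676741] 39.34609341253895 [-0.02  0.77 -0.4   1.3   0.23  1.42  1.35]
562 n [-0.484 -0.1    0.869] centre [694.9  17.8 116.9] r 31.3 res 0.73
401 n [-0.476 -0.111  0.872] centre [693.   19.4 114.5] r 33.7 res 1.43
373 n [-0.477 -0.1    0.873] centre [692.7  19.1 114.7] r 33.0 res 1.3
```

View pics/w4.png

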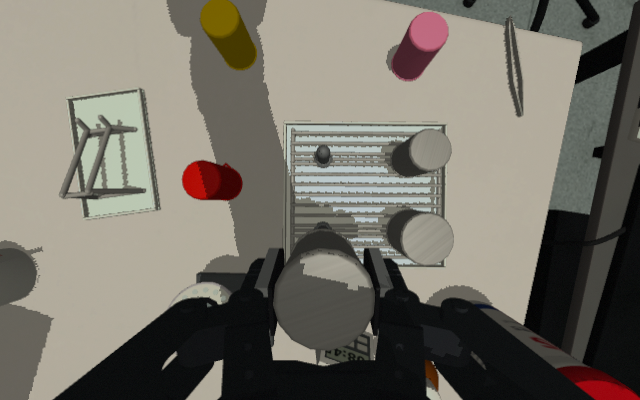

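The wrist picture shows the dry beaker held at (325,300), the rinsed one on the left peg at (425,150) and the squat one still on its peg at (425,237). All three cameras agree on the lens pose. Next is the show pose.

```bash
cat > fin.py <<'E'
from lens import *
n=np.array([-.477,-.102,.873]);n/=np.linalg.norm(n);L=np.array([693,19,114.8])
z=np.load("grip.npz"); ax_=np.cross([0,0,-1],-n); a=np.arcsin(np.linalg.norm(ax_)); Q=R.from_rotvec(ax_/np.linalg.norm(ax_)*a).as_matrix()
Rt=Q@z["Rc"]; g=L+143.2*n
E
python3 - <<'E'
from fin import *
show(Rt,g+30*n); show(Rt,g)
E
```

```text
turn [-0.0021 -0.3251 -0.0005] deg 29.3 shift now [ 0.0824 -0.3634 -0.037 ] shift after turn [ 0.0537 -0.3632 -0.0738] mm 112.4
turn [-0.0021 -0.3251 -0.0005] deg 29.3 shift now [ 0.0092 -0.3631  0.0311] shift after turn [ 0.0232 -0.3632  0.0214] mm 109.4
```

>>> step_arm --plan '[{"dx": 0,"dy": 0,"dz": -0.035,"ax": 0,"ay": -0.065,"az": 0,"gripper": 0},{"dx": 0,"dy": 0,"dz": -0.035,"ax": 0,"ay": -0.065,"az": 0,"gripper": 0},{"dx": 0,"dy": 0,"dz": 0,"ax": 0,"ay": -0.065,"az": 0,"gripper": 0},{"dx": 0,"dy": 0,"dz": 0,"ax": 0,"ay": -0.065,"az": 0,"gripper": 0},{"dx": 0,"dy": 0,"dz": 0,"ax": -0.002,"ay": -0.065,"az": 0,"gripper": 0},{"dx": 0.01,"dy": -0.073,"dz": 0,"ax": 0,"ay": 0,"az": 0,"gripper": 0},{"dx": 0.01,"dy": -0.073,"dz": 0,"ax": 0,"ay": 0,"az": 0,"gripper": 0},{"dx": 0.01,"dy": -0.073,"dz": 0,"ax": 0,"ay": 0,"az": 0,"gripper": 0},{"dx": 0.01,"dy": -0.073,"dz": 0,"ax": 0,"ay": 0,"az": 0,"gripper": 0},{"dx": 0.01,"dy": -0.073,"dz": 0,"ax": 0,"ay": 0,"az": 0,"gripper": 0},{"dx": 0,"dy": 0,"dz": 0,"ax": 0,"ay": 0,"az": 0,"gripper": 0}]'

```text
clock: 27.05
eef_pos: [620.2, 0.6, 266.7]
tool_rot: [3.139, 0.196, -2.941]
force: [0.6, 0.6, -0.7]
width: 39.2
gripper_force: 60.5
```

```bash
python3 - <<'E'
from fin import *
s=ctrl.read_state(); print(s["eef_pos"],s["qpos"].round(2),s["width"]); show(Rt,g,s)
E
```

```text
[6.20164105e+02 6.09722382e-01 2.66677580e+02] [ 0.26  0.52 -0.44  1.76  0.29  0.73  1.47] 39.15615851675289
turn [-0.0007 -0.0015 -0.0025] deg 0.3 shift now [0.0005 0.0091 0.0812] shift after turn [0.0007 0.009  0.0812] mm 24.5
```

>>> step_arm --plan '[{"dx": 0,"dy": 0.009,"dz": 0.03,"ax": 0,"ay": -0.001,"az": -0.002,"gripper": 0},{"dx": 0,"dy": 0,"dz": 0.03,"ax": 0,"ay": 0,"az": 0,"gripper": 0},{"dx": 0,"dy": 0,"dz": 0.021,"ax": 0,"ay": 0,"az": 0,"gripper": 0},{"dx": 0,"dy": 0,"dz": 0,"ax": 0,"ay": 0,"az": 0,"gripper": 0},{"dx": 0,"dy": 0,"dz": 0,"ax": 0,"ay": 0,"az": 0,"gripper": 0}]'

```text
clock: 27.68
eef_pos: [625.2, 7.1, 244.3]
tool_rot: [3.139, 0.201, -2.934]
force: [0.5, -0.8, 0.5]
width: 39.1
gripper_force: 60.5
```

```bash
python3 - <<'E'
from fin import *
s=ctrl.read_state(); print(s["eef_pos"],s["width"]); show(Rt,g,s)
B=g-58.2*n
a=[]
for nm in("scene","side"):
    im=grab(nm); a.append(im["color"]); lens(im)
    A=pts(im).reshape(-1,3);A=A[np.isfinite(A[:,2])]
    v=A-B;t=v@n;r=np.linalg.norm(v-np.outer(t,n),axis=1); P=A[(t>-6)&(t<42)&(r<30)]
    e1=np.cross([0,1,0],n);e1/=np.linalg.norm(e1);e2=np.cross(n,e1)
    def f(p):
        v=P-B;t=v@n;return np.hypot(v@e1-p[0]-p[2]*t,v@e2-p[1]-p[3]*t)-20
    for _ in range(3):
        o=LS(f,[0,0,0,0],loss="soft_l1",f_scale=1.5);P=P[abs(o.fun)<5]
    print(nm,len(P),"rim offset mm, slopes",o.x.round(3),"rim dist",85+np.percentile((P-B)@n,1).round(1))
save("c5",np.hstack([cv2.resize(a[0][80:230,270:420],(400,400)),cv2.resize(a[1][100:250,290:440],(400,400))]))
E
```

```text
[625.22966211   7.05261281 244.3258181 ] 39.11040805916747
turn [0.     0.0016 0.002 ] deg 0.2 shift now [ 0.0065 -0.0083  0.004 ] shift after turn [ 0.0064 -0.0084  0.004 ] mm 3.4
388 n [-0.481 -0.103  0.871] centre [692.9  19.8 114.5] r 33.4 res 1.42
scene 230 rim offset mm, slopes [ 2.095  4.032 -0.052 -0.025] rim dist 85.5
391 n [-0.475 -0.093  0.875] centre [692.8  18.6 114.7] r 32.9 res 1.31
side 189 rim offset mm, slopes [ 9.070e-01  2.014e+00 -1.000e-03  2.000e-02] rim dist 87.0
```

View pics/c5.png

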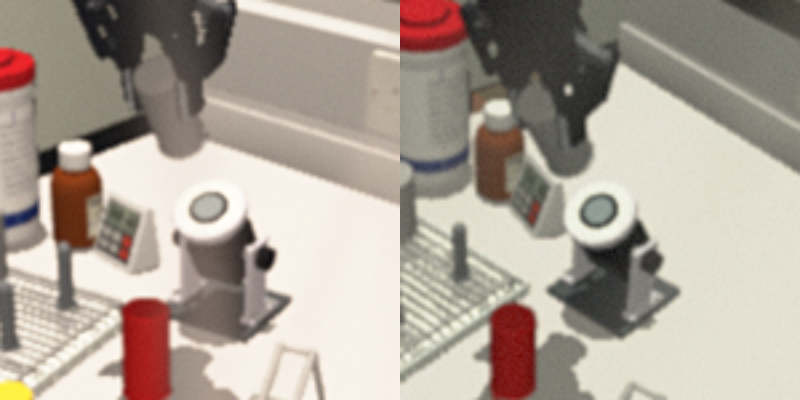

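The beaker, at (170,110) in the left crop, faces the lens at (210,207). It is about 3 mm off axis, within 3° of square and about 86 mm away. One small trim, a settle, and I'll hand it in.

>>> step_arm --plan '[{"dx": 0.004,"dy": -0.008,"dz": 0.003,"ax": 0,"ay": 0,"az": 0,"gripper": 0},{"dx": 0,"dy": 0,"dz": 0,"ax": 0,"ay": 0,"az": 0,"gripper": 0},{"dx": 0,"dy": 0,"dz": 0,"ax": 0,"ay": 0,"az": 0,"gripper": 0},{"dx": 0,"dy": 0,"dz": 0,"ax": 0,"ay": 0,"az": 0,"gripper": 0},{"dx": 0,"dy": 0,"dz": 0,"ax": 0,"ay": 0,"az": 0,"gripper": 0},{"dx": 0,"dy": 0,"dz": 0,"ax": 0,"ay": 0,"az": 0,"gripper": 0}]'

```text
clock: 28.52
eef_pos: [624.6, 4.4, 243.1]
tool_rot: [3.139, 0.201, -2.934]
force: [-0.6, -0.3, -0.0]
width: 39.2
gripper_force: 60.5
```

```bash
python3 - <<'E'
from fin import *
s=ctrl.read_state(); print(s["clock"],abs(s["qd"]).max(),s["gripper_force"]); show(Rt,g,s)
print(ctrl.finish_job())
E
```

```text
28.525 0.0015447763058071588 60.46804189682007
turn [0.     0.0014 0.0019] deg 0.2 shift now [0.0018 0.     0.0008] shift after turn [0.0018 0.     0.0008] mm 0.6
the job is handed in; nothing more can be done
None
```

I handed the job in at 28.5 s (no verdict was returned): the rinsed beaker stands upside down over the front left peg with its rim on the deck, and the dry beaker is held steady, mouth to the lens at about 85 mm, centred to a few mm and within about 3° of square.

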